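# Set a culture plate on the sloped viewer and set its light

### The job

Bring the culture plate that waits on the viewer's level deck behind the sloped pane (the left one of the two) down onto the pane, so that it lies flat, rests against the bottom lip and is centred left to right over the printed ring; pushing it over the edge and down will do, but do not tip it on edge or press hard on it. With the plate in place and let go, set the light to its standard level: turn the wide coarse ring until its pointer line is on the long index line, and after that the small fine knob on top, which the ring carries round with it, until its line is on the same index line. Leave the other plate where it is.

Things in the scene. Friction and masses are not known exactly. Their poses are not given: they have to be found in the camera images.
- viewer: Plate viewer: low off-white bench case, 250 deep (x), 280 wide (y), fixed. Origin: centre of its underside; x to its back, y to its left, z up. In mm: level deck 97.5 high, from x = -2 to 125 on the left half (y 0 to 140), from x = 12 to 125 on the right half. Sloped pane in front of the left half, centre line y = 70. Right front: level control panel, 55 high, knob axis at x = -53, y = -68.
- pane: Sloped opal pane, 30 degrees, with a printed ring 75 mm across. Origin: on its surface at the ring's centre, where the underside of a plate resting on the lip is centred; x uphill, y left, z square off the pane. Lip's inner face at x = -33 mm, 9 mm high; crest to the deck at x = +89; side rims 6 mm high at y = -62.5 and 62.5. A plate may slide down by itself or stick and need pushing.
- plate_centre (a point): Centre (half-way up) of the culture plate to be moved: a clear flat round dish with lid, 66 to 69 across (66 where it touches), 15 high, about 40 g, loose; z is the plate's own axis. It starts lying on the level deck behind the pane, the left one of two like plates.
- spare_centre (a point): Centre of the other, like plate (66 to 69 across, 15 high, loose), which lies on the right half of the deck behind the knobs and stays there.
- coarse_ring (a joint): Angle of the wide coarse ring: 51 mm across its grip, black, ribbed, 1 to 18 mm above the panel, turning about the vertical knob axis; rad, positive anticlockwise from above, 0 when its white pointer line is on the index line. Range -1.6 to 1.6; stiff (0.12 N m), stays where left; it carries the fine knob round with it.
- fine_knob (a joint): Angle of the small fine knob relative to the coarse ring: 26 mm across, grey, ribbed, 19 to 44.5 mm above the panel, on the same axis; rad, positive anticlockwise from above, 0 when its dark line lies over the ring's pointer line, so its line is on the index line when both angles add up to 0. Range -1.6 to 1.6; turns lightly (0.03 N m) without moving the ring.
- knob_axis (a point): Point of the knobs' common vertical axis on the surface of the control panel (55 mm above the worktop). The panel is clear for 60 mm round it.
- index_mark (a point): Middle of the long dark index line on the control panel, straight behind the knobs (toward the viewer's back), 22 mm long, its middle 40 mm from the knob axis; shorter ticks stand on either side of it.
- coarse_pointer (a point): Outer end of the white pointer line on the top of the coarse ring, 24.5 mm from the axis, 18 mm above the panel; its x axis points outward along the line.
- fine_pointer (a point): Outer end of the dark line on the top of the fine knob, 11.5 mm from the axis, 44.5 mm above the panel; its x axis points outward along the line.

How it is judged:
By the outcome, as a careful person would: the job done as asked, in the order asked, and still so for the second after the job is handed in, with the robot touching nothing.
It also fails if it takes over 69 s, if anything falls off the work surface, if the arm or the gripper's body presses on something with over 40 N, if the wrist force passes 120 N, or if a joint passes its speed limit or range.

### The arm

A 6-joint arm with a two-finger parallel gripper is mounted at the origin on a cart in front of the work surface, level with it; the furniture and walls round the work are solid. World frame = base frame: x ahead of the robot, y to its left, z up, the work surface at z = 0. Lengths are in m, angles in rad, forces in N, time in s.
With the tool pointing down it reaches from about 0.325 to 0.85 m from the base axis. Payload 15.5 kg.
Tool frame: the origin (TCP) lies between the finger pads; the fingertips stand 22 mm ahead of it and the grasp point (between the pads) lies 3 mm ahead of it; z points along the fingers, y is the direction in which the jaws open and shut (so a half turn about z gives the same grasp; the last joint's range is limited). The gripper opens to 91 mm and grips with 3 to 60 N. Pads are 32 mm wide; open, the fingers measure 118 mm over their backs; the gripper's body (76 mm by 178 mm) begins 60 mm behind the grasp point.
Start: joints at [-1.232, 0.494, 1.345, -0, 1.302, -0.096], TCP at [0.263, -0.567, 0.236] pointing down, gripper open.
Joint ranges: [-2.91, 2.91], [-0.82, 2.16], [0.22, 2.67], [-1.22, 4.37], [0.12, 2.79], [-3.08, 3.08]. Speed limits (rad/s): [1.89, 1.89, 2.57, 3.01, 3.01, 3.01].

### API

Orientations are given as a unit quaternion [w, x, y, z].
In Python, from workcell import env gives the robot as it stands.
- The arm moves only by the shell command python3 -m inch 'ROWS' [FORCE]. ROWS is JSON, a list of rows, each a list of 3 entries, a list of its own where there are three numbers: the finger opening in cm, from 0 to 9.12, then the shift along the tool's x, y, z in cm, then the turn, a rotation vector about the tool's x, y, z in degrees. A call has 1 to 20 rows; each row is the pose to reach, as a shift and turn from the pose commanded when the call began, along the tool's axes at that moment; what a row does not reach only later rows make up. A row lasts 1/10 s, in which the tool goes at most 50 mm and 8.59 degrees, less where a joint would pass 70% of its speed; a pose out of reach is approached as far as the arm can. A call with a gripper value outside its range is refused whole. The fingers move at their own pace and stop on an object; FORCE is the grip in N (left out, the last holds). Time passes only in rows, so rows that repeat a pose let the fingers close. It gives the time, the measured TCP pose, the force and the opening at its end, in the units of the state.
- env.read_state(): the state, without advancing time (a new reading comes with each control period).
- env.grab_frame(name): name is "scene" or "top"; returns a dict with "frame" (400x640x3 uint8, red, green, blue), "fx", "fy", "cx", "cy" (pixels), "R" (3x3) and "t" (3): a world point X has camera coordinates R X + t. Camera axes: x right, y down, z forward; pixel columns grow to the right and rows downward; lengths in m; the calibration is good to about 2 mm. A picture is of the moment at which its call begins. There is no depth.
- env.sign_off(): hands the job in, once; it reports no verdict.
The state is a dict: "time": time; "qpos": joint angles; "qvel": joint speeds; "effort": joint torques, N m; "tcp_pos": TCP position; "eef_rot": TCP orientation; "contact_force": force on the tool from outside, world axes, zero at the start; "wrist_torque": the same for the moment, N m; "opening": finger opening in m.
Only numpy, scipy, OpenCV 4.12 (cv2) and the standard library are available. Lean on these libraries where they do the work, as an engineer would, in place of code of your own. Each camera call takes 0.05 s, during which the arm holds its last target. There are 200 camera calls.

## Working session

There is one attempt and no reset: what is moved stays moved. The work goes in short steps, Python scripts to look and compute and a shell command to move; the robot and the scene stay as the last step left them, time stands still between calls to the robot, and variables do not carry over. Pictures are saved under pics/ and viewed, about 8 in all and at most 12, crops included, and the job is handed in when it is done.

```bash
mkdir -p pics; ls
python3 - <<'E'
from workcell import env
import cv2,json
for n in("scene","top"):
    f=env.grab_frame(n); cv2.imwrite(f"pics/{n}0.png",f["frame"][:,:,::-1])
    print(n,f["fx"],f["fy"],f["cx"],f["cy"],f["R"],f["t"])
s=env.read_state();print(s)
E
```

```text
pics
scene 398.627655985542 398.627655985542 325.3055351212858 198.4231869191498 [[ 0.99143716 -0.13005683  0.01172962]
 [-0.08249298 -0.69341025 -0.71580524]
 [ 0.1012288   0.7087083  -0.69820146]] [-0.58150708  0.1771185   0.78969999]
top 498.13994001137576 498.13994001137576 322.8783776523267 204.14497915419236 [[-0.00618713 -0.99997923  0.00180676]
 [-0.9928664   0.00592796 -0.11908469]
 [ 0.1190715  -0.00253067 -0.99288246]] [0.06138168 0.58559659 0.8827518 ]
{'time': 0.1, 'qpos': array([-1.23250488e+00,  4.94121045e-01,  1.34602529e+00,  9.28842139e-06,
        1.30248488e+00, -9.54845080e-02]), 'qvel': array([ 9.07581671e-05, -1.67293304e-03, -1.55966583e-03,  2.40938320e-04,
       -3.21203159e-04,  8.96462049e-04]), 'effort': array([ 1.61042826e-03, -8.80238414e+01, -3.82541478e+01,  7.08303298e-02,
        4.83465940e-02, -4.44360410e-06]), 'tcp_pos': array([ 0.2626052 , -0.56683419,  0.23541274]), 'eef_rot': array([-5.16003103e-04,  9.76571992e-01,  2.15190323e-01, -5.84435612e-05]), 'contact_force': array([-0.24809234,  0.48202847,  0.55364038]), 'wrist_torque': array([-0.02233046,  0.00976171, -0.02608179]), 'opening': 0.09097077272074053}
```

View pics/scene0.png

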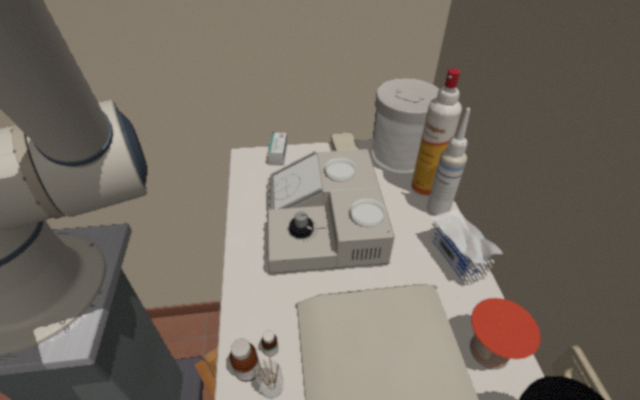

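View pics/top0.png

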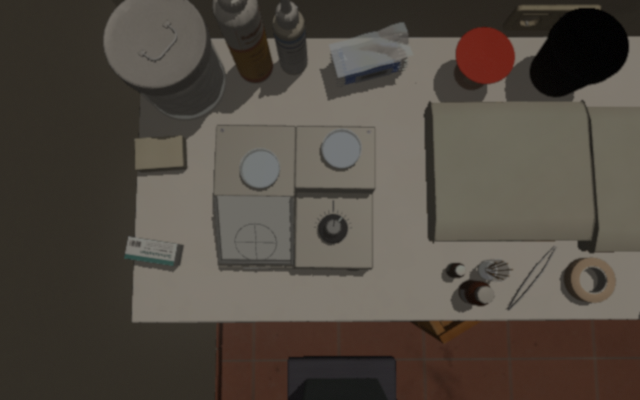

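The scene view shows the viewer ahead of the robot. In the top view its deck spans about (216,126) to (376,127), the left plate is near (260,170), the spare near (341,150), the ring centre near (256,242) and the knob near (333,228).

```bash
cat > h.py <<'E'
import numpy as np, cv2
from workcell import env
def bp(f,u,v,z):
    R=np.array(f["R"]);t=np.array(f["t"])
    d=R.T@np.array([(u-f["cx"])/f["fx"],(v-f["cy"])/f["fy"],1]); c=-R.T@t
    return c+d*(z-c[2])/d[2]
def pj(f,X):
    p=np.array(f["R"])@np.array(X)+np.array(f["t"]); return np.array([f["fx"]*p[0]/p[2]+f["cx"],f["fy"]*p[1]/p[2]+f["cy"]])
def crop(f,name,x0,y0,x1,y1,k):
    im=f["frame"][y0:y1,x0:x1,::-1].astype(float)
    im=np.clip(im*1.3,0,255).astype(np.uint8)
    cv2.imwrite("pics/"+name,cv2.resize(im,None,fx=k,fy=k,interpolation=cv2.INTER_CUBIC))
def st():
    s=env.read_state(); print(round(s["time"],2),s["tcp_pos"].round(4),s["eef_rot"].round(4),s["contact_force"].round(1),round(s["opening"],4))
    return s
E
python3 - <<'E'
from h import *
f=env.grab_frame("top"); crop(f,"c1.png",208,118,388,278,3.7)
for n,u,v,z in [("BL",216,126,.0975),("BR",376,127,.0975),("FR",372,269,.055),("plate",260,170,.1125),("spare",341,150,.1125),("knobtop",333,227,.0995)]: print(n,bp(f,u,v,z).round(4))
E
```

```text
BL [0.7171 0.2439 0.0975]
BR [ 0.7138 -0.0357  0.0975]
FR [ 0.4671 -0.0286  0.055 ]
plate [0.6357 0.1645 0.1125]
spare [0.6696 0.0265 0.1125]
knobtop [0.5389 0.041  0.0995]
```

View pics/c1.png

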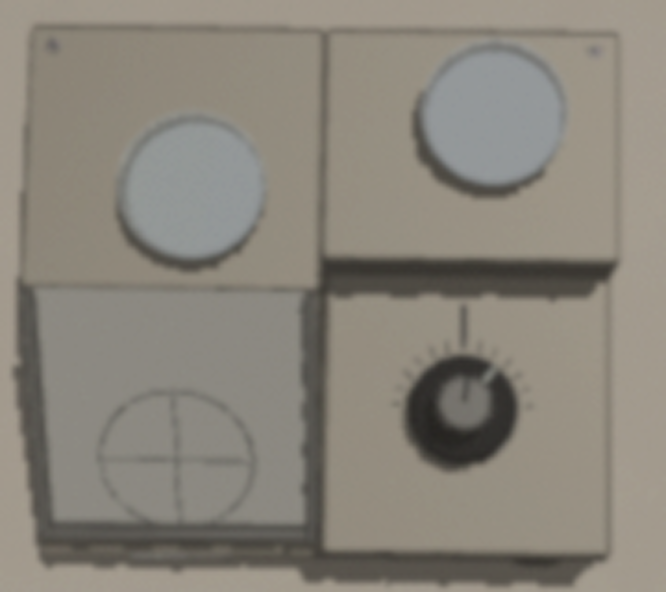

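The crop shows the deck's back corners at (35,27) and (617,34), the ring centre at (176,461), the index line at (463,305–346), and the fine knob's top at (465,403). The white pointer is near (497,367), right of the index, and the fine line is near (467,382). The left plate is at (192,188) and the spare at (493,115).

```bash
cat > fit.py <<'E'
from h import *
from scipy.optimize import least_squares
P=[((125,140,97.5),(35,27)),((125,-140,97.5),(617,34)),((12,-140,97.5),(616,262)),((-125,-140,55),(606,556)),((-79.1,70,53),(176,461)),((-24,-68,55),(463,346)),((-2,-68,55),(464,305)),((-53,-68,99.5),(465,403)),((-2,0,97.5),(322,290)),((-2,140,97.5),(24,284))]
f=env.grab_frame("top")
uv=lambda c:(208+c[0]/3.7,118+c[1]/3.7)
def T(q,p):
    p=np.array(p)/1000;c,s=np.cos(q[2]),np.sin(q[2]);return np.array([q[0]+c*p[0]-s*p[1],q[1]+s*p[0]+c*p[1],p[2]])
r=least_squares(lambda q:np.concatenate([pj(f,T(q,p))-uv(c) for p,c in P]),[.59,.1,0],loss='soft_l1')
q=r.x;print(q,r.fun.round(2).reshape(-1,2).tolist())
for n,p in [("pane",(-79.1,70,53)),("knob",(-53,-68,55)),("crest",(-2,70,97.5))]: print(n,T(q,p).round(4))
for n,c,z in [("plate",(193,185),.1125),("spare",(494,115),.1125)]: print(n,bp(f,*uv(c),z).round(4))
# viewer frame of plate
w=bp(f,*uv((193,185)),.1125)-[q[0],q[1],0];c,s=np.cos(q[2]),np.sin(q[2]);print("plate in viewer",(c*w[0]+s*w[1]),(-s*w[0]+c*w[1]))
K=T(q,(-53,-68,55))
for n,cc,z in [("coarse",(498,366),.073),("coarsein",(484,382),.073),("fine",(468,381),.0995)]:
    d=bp(f,*uv(cc),z)-K;print(n,np.hypot(*d[:2]),np.degrees(np.arctan2(d[1],d[0])-q[2]))
E
python3 fit.py
```

```text
[ 0.59394423  0.10696663 -0.01855605] [[-1.8, -1.73], [0.98, -1.62], [1.27, 0.67], [1.42, 1.16], [0.16, -0.51], [0.05, 0.78], [-0.1, -0.27], [-0.07, -0.37], [-0.72, 0.14], [-1.64, 0.75]]
pane [0.5162 0.1784 0.053 ]
knob [0.5397 0.04   0.055 ]
crest [0.5932 0.177  0.0975]
plate [0.6392 0.1642 0.1125]
spare [0.6712 0.0256 0.1125]
plate in viewer 0.04415770904409352 0.058102189470389476
coarse 0.02512189378076548 -40.30739650921381
coarsein 0.014971498841261116 -40.16821234337613
fine 0.009643587607039825 -8.412764724739079
```

Viewer pose is now fitted. I'll pick the plate up with a light side grip and lay it on the pane with the tool tilted 30°.

```bash
cat > go.py <<'E'
# go.py x y z(mm, viewer frame, TCP) pitch yaw(deg) -> shift cm, turn deg from present pose
import sys; from h import *
from scipy.spatial.transform import Rotation as Ro
Q=(0.5939,0.1070,-0.01856)
def calc(x,y,z,pitch=0,yaw=0):
    s=env.read_state(); R0=Ro.from_quat(np.roll(s["eef_rot"],-1))
    V=Ro.from_euler('z',Q[2]); p=V.apply(np.array([x,y,z])/1000)+[Q[0],Q[1],0]
    Rt=V*Ro.from_euler('z',yaw,degrees=True)*Ro.from_euler('y',-pitch,degrees=True)*Ro.from_matrix(np.diag([1.,-1,-1]))
    print("shift",(R0.inv().apply(p-s["tcp_pos"])*100).round(2),"turn",np.degrees((R0.inv()*Rt).as_rotvec()).round(2),"world",p.round(4))
if __name__=="__main__": st(); calc(*map(float,sys.argv[1:]))
E
python3 go.py 44 58 180
```

```text
0.2 [ 0.2626 -0.5669  0.2356] [-3.000e-04  9.766e-01  2.152e-01 -0.000e+00] [-1.2 -0.3 -1.2] 0.0914
shift [ 64.88 -50.52   5.6 ] turn [-4.000e-02  1.000e-02  2.592e+01] world [0.639  0.1642 0.18  ]
```

```bash
python3 -m inch '[[9.1,[64.9,-50.5,0],[0,0,25.9]],[9.1,[64.9,-50.5,0],[0,0,25.9]],[9.1,[64.9,-50.5,0],[0,0,25.9]],[9.1,[64.9,-50.5,0],[0,0,25.9]],[9.1,[64.9,-50.5,0],[0,0,25.9]],[9.1,[64.9,-50.5,0],[0,0,25.9]],[9.1,[64.9,-50.5,0],[0,0,25.9]],[9.1,[64.9,-50.5,0],[0,0,25.9]],[9.1,[64.9,-50.5,0],[0,0,25.9]],[9.1,[64.9,-50.5,0],[0,0,25.9]],[9.1,[64.9,-50.5,0],[0,0,25.9]],[9.1,[64.9,-50.5,0],[0,0,25.9]],[9.1,[64.9,-50.5,0],[0,0,25.9]],[9.1,[64.9,-50.5,0],[0,0,25.9]],[9.1,[64.9,-50.5,0],[0,0,25.9]],[9.1,[64.9,-50.5,0],[0,0,25.9]],[9.1,[64.9,-50.5,0],[0,0,25.9]],[9.1,[64.9,-50.5,0],[0,0,25.9]],[9.1,[64.9,-50.5,3],[0,0,25.9]],[9.1,[64.9,-50.5,5],[0,0,25.9]]]' 4
python3 go.py 44 58 123
python3 - <<'E'
from h import *
f=env.grab_frame("scene"); crop(f,"s1.png",240,60,420,280,2.7)
E
```

```text
time: 2.2
tcp_pos: [0.6388, 0.1636, 0.1846]
eef_rot: [0.0, 1.0, -0.009, -0.0]
contact_force: [-0.4, -0.0, 0.2]
opening: 0.0908
2.2 [0.6388 0.1636 0.1846] [ 1.e-04  1.e+00 -9.e-03 -3.e-04] [-0.4 -0.   0.2] 0.0908
shift [ 0.02 -0.06  6.16] turn [0.02 0.04 0.03] world [0.639  0.1642 0.123 ]
```

View pics/s1.png

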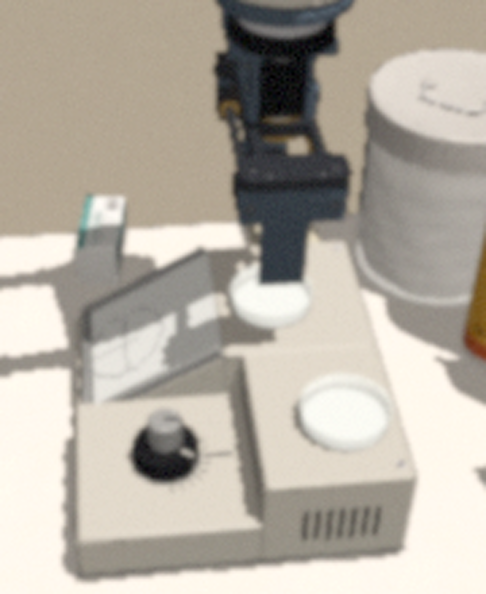

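The gripper stands above the left plate, at crop (271,300), with a finger on either side. Next I lower and close with a light grip.

```bash
python3 -m inch '[[9.1,[0,0,2],[0,0,0]],[9.1,[0,0,3.5],[0,0,0]],[9.1,[0,0,4.8],[0,0,0]],[9.1,[0,0,5.6],[0,0,0]],[9.1,[0,0,6.1],[0,0,0]],[9.1,[0,0,6.1],[0,0,0]]]' 4
python3 -m inch '[[8,[0,0,0],[0,0,0]],[7.5,[0,0,0],[0,0,0]],[7.0,[0,0,0],[0,0,0]],[6.5,[0,0,0],[0,0,0]],[6.3,[0,0,0],[0,0,0]],[6.3,[0,0,0],[0,0,0]],[6.3,[0,0,0],[0,0,0]],[6.3,[0,0,0],[0,0,0]]]' 4; python3 go.py 44 58 160
```

```text
time: 2.85
tcp_pos: [0.6392, 0.1638, 0.1247]
eef_rot: [0.0, 1.0, -0.009, -0.0]
contact_force: [0.4, 0.6, 0.5]
opening: 0.0912
time: 3.65
tcp_pos: [0.6395, 0.164, 0.1252]
eef_rot: [-0.0, 1.0, -0.009, 0.0]
contact_force: [-0.3, -0.5, 5.3]
opening: 0.0656
3.65 [0.6395 0.164  0.1252] [-1.0e-04  1.0e+00 -9.1e-03  2.0e-04] [-0.3 -0.5  5.3] 0.0656
shift [-0.05 -0.02 -3.48] turn [-0.01 -0.02  0.02] world [0.639  0.1642 0.16  ]
```

```bash
python3 -m inch '[[6.3,[0,0,-1],[0,0,0]],[6.3,[0,0,-2.5],[0,0,0]],[6.3,[0,0,-4],[0,0,0]],[6.3,[0,0,-4],[0,0,0]],[6.3,[0,0,-4],[0,0,0]]]'
python3 - <<'E'
from h import *
f=env.grab_frame("scene"); crop(f,"s2.png",280,80,420,230,4)
E
python3 go.py -80 70 170 30
```

```text
time: 4.15
tcp_pos: [0.6393, 0.1639, 0.165]
eef_rot: [-0.0, 1.0, -0.009, 0.0]
contact_force: [-0.7, -0.2, -0.8]
opening: 0.0656
4.2 [0.639  0.1638 0.1644] [ 1.0e-04  1.0e+00 -9.1e-03 -3.0e-04] [ 0.2 -0.3  0.3] 0.0659
shift [-12.4   -1.24  -0.55] turn [0.000e+00 3.004e+01 2.000e-02] world [0.5152 0.1785 0.17  ]
```

View pics/s2.png

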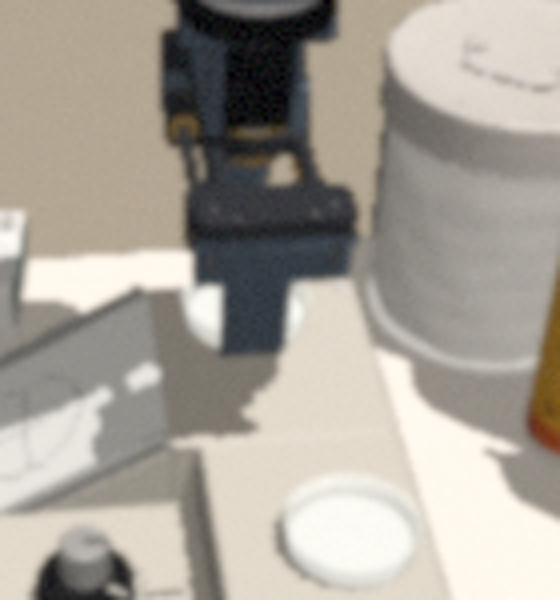

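The plate is held flat between the fingers; the finger at crop x 222–285 is in front of the plate at x 185–303.

```bash
python3 go.py -102 70 175 30 | tail -1; python3 -m inch '[[6.3,[-4,-0.4,-1],[0,7.5,0]],[6.3,[-8,-0.8,-1],[0,15,0]],[6.3,[-12,-1.2,-1],[0,22.5,0]],[6.3,[-14.6,-1.2,-1],[0,30,0]],[6.3,[-14.6,-1.2,-1],[0,30,0]],[6.3,[-14.6,-1.2,-1],[0,30,0]],[6.3,[-14.6,-1.2,-1],[0,30,0]]]'; python3 go.py -101.9 70 100.5 30
```

```text
shift [-14.6   -1.24  -1.05] turn [0.000e+00 3.004e+01 2.000e-02] world [0.4932 0.1789 0.175 ]
time: 4.9
tcp_pos: [0.4919, 0.1786, 0.1741]
eef_rot: [0.003, 0.966, -0.008, 0.258]
contact_force: [1.7, 0.3, 0.2]
opening: 0.066
4.9 [0.4919 0.1786 0.1741] [ 0.0025  0.9661 -0.0081  0.2579] [1.7 0.3 0.2] 0.066
shift [-3.55 -0.04  6.45] turn [-0.01  0.11  0.1 ] world [0.4933 0.1789 0.1005]
```

```bash
python3 -m inch '[[6.3,[-1.2,0,2.2],[0,0,0]],[6.3,[-2.4,0,4.4],[0,0,0]],[6.3,[-3.55,0,6.4],[0,0,0]],[6.3,[-3.55,0,6.4],[0,0,0]],[6.3,[-3.55,0,6.4],[0,0,0]]]'; python3 go.py -101.9 70 100.5 30
python3 - <<'E'
from h import *
f=env.grab_frame("scene"); crop(f,"s3.png",240,100,400,260,3.7)
E
```

```text
time: 5.4
tcp_pos: [0.5004, 0.1737, 0.1077]
eef_rot: [0.002, 0.967, -0.005, 0.254]
contact_force: [0.4, -0.4, -0.3]
opening: 0.0657
5.4 [0.5004 0.1737 0.1077] [ 0.0019  0.9673 -0.0053  0.2535] [ 0.4 -0.4 -0.3] 0.0657
shift [-0.97 -0.52  0.28] turn [-0.17  0.63  0.4 ] world [0.4933 0.1789 0.1005]
```

View pics/s3.png

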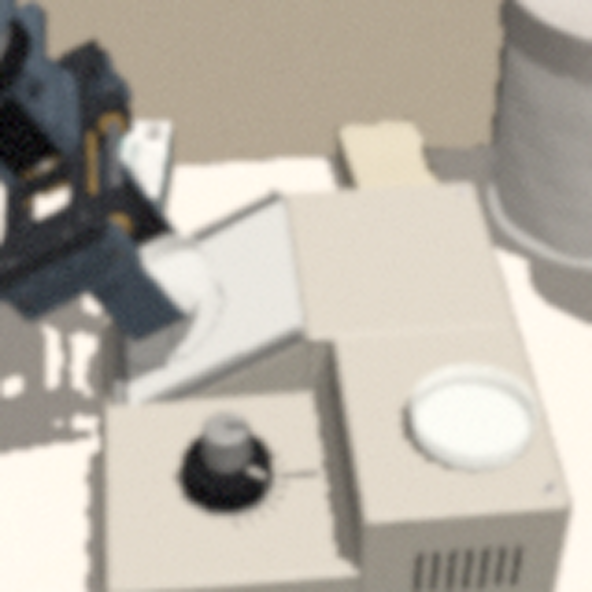

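The plate is over the pane, but the arm stopped about 1 cm short of the target. I'll check the joints.

```bash
python3 - <<'E'
from h import *
s=st();print(s["qpos"].round(3),s["qvel"].round(3))
E
python3 -m inch '[[6.3,[0,0,0],[0,0,0]],[6.3,[0,0,0],[0,0,0]]]'; python3 go.py -101.9 70 100.5 30;python3 - <<'E'
from h import *
s=st();print(s["qpos"].round(3),s["qvel"].round(3))
E
```

```text
5.45 [0.5005 0.1739 0.1084] [ 0.0016  0.9672 -0.0051  0.2541] [-0.6 -0.3  0.2] 0.0657
[ 0.323  0.481  2.111 -1.221  0.172  3.08 ] [ 0.005 -0.02   0.001 -0.004 -0.003  0.006]
time: 5.65
tcp_pos: [0.5001, 0.1744, 0.1089]
eef_rot: [0.001, 0.967, -0.005, 0.254]
contact_force: [-0.8, 0.6, -0.8]
opening: 0.0655
5.65 [0.5001 0.1744 0.1089] [ 0.0011  0.9671 -0.0048  0.2544] [-0.8  0.6 -0.8] 0.0655
shift [-1.01 -0.45  0.39] turn [-0.27  0.52  0.43] world [0.4933 0.1789 0.1005]
5.65 [0.5001 0.1744 0.1089] [ 0.0011  0.9671 -0.0048  0.2544] [-0.8  0.6 -0.8] 0.0655
[ 0.323  0.48   2.112 -1.222  0.172  3.081] [-0.     0.004  0.003 -0.005 -0.001  0.004]
```

Joints 4 and 6 are at their limits because a 30° tilt this low and close is out of reach. I'll back up and use about 20° instead; the plate can settle flush between the two pads.

```bash
python3 go.py -90 70 150 12; python3 -m inch '[[6.3,[0,0,-3],[0,0,0]],[6.3,[0.5,-0.1,-5],[0,-5,0]],[6.3,[1,-0.2,-5],[0,-10,0]],[6.3,[1,-0.2,-5],[0,-17,0]],[6.3,[1,-0.2,-5],[0,-17,0]],[6.3,[1,-0.2,-5],[0,-17,0]]]'; python3 go.py -88 70 115 20;python3 - <<'E'
from h import *
s=st();print(s["qpos"].round(3),s["qvel"].round(3))
E
```

```text
5.65 [0.5001 0.1744 0.1089] [ 0.0011  0.9671 -0.0048  0.2544] [-0.8  0.6 -0.8] 0.0655
shift [ 2.46 -0.44 -3.33] turn [ -0.2  -17.48   0.46] world [0.5052 0.1787 0.15  ]
time: 6.25
tcp_pos: [0.4843, 0.1781, 0.1582]
eef_rot: [-0.002, 0.994, -0.004, 0.107]
contact_force: [0.3, -0.3, 0.0]
opening: 0.0656
6.25 [0.4843 0.1781 0.1582] [-0.0019  0.9942 -0.0038  0.107 ] [ 0.3 -0.3  0. ] 0.0656
shift [ 1.32 -0.05  4.71] turn [-0.44  7.71  0.56] world [0.5072 0.1786 0.115 ]
6.25 [0.4843 0.1781 0.1582] [-0.0019  0.9942 -0.0038  0.107 ] [ 0.3 -0.3  0. ] 0.0656
[ 0.272  0.374  1.866 -0.085  0.696  1.909] [-0.195  0.051 -0.404  0.924  0.799 -1.037]
```

```bash
python3 -m inch '[[6.3,[1.2,0,2],[0,4,0]],[6.3,[1.2,0,4],[0,7.7,0]],[6.3,[1.2,0,4.5],[0,7.7,0]],[6.3,[1.2,0,4.5],[0,7.7,0]],[6.3,[1.2,0,4.5],[0,7.7,0.5]]]'; python3 go.py -89.3 70 92.2 20;python3 - <<'E'
from h import *
s=st();print(s["qpos"].round(3),s["qvel"].round(3))
E
```

```text
time: 6.75
tcp_pos: [0.5057, 0.1762, 0.1158]
eef_rot: [0.0, 0.985, -0.009, 0.174]
contact_force: [-0.1, -0.0, 0.2]
opening: 0.0653
6.75 [0.5057 0.1762 0.1158] [ 3.000e-04  9.847e-01 -9.400e-03  1.741e-01] [-0.1 -0.   0.2] 0.0653
shift [-0.79 -0.24  2.22] turn [-0.14 -0.05 -0.05] world [0.5059 0.1786 0.0922]
6.75 [0.5057 0.1762 0.1158] [ 3.000e-04  9.847e-01 -9.400e-03  1.741e-01] [-0.1 -0.   0.2] 0.0653
[ 0.286  0.454  1.968 -0.263  0.397  2.102] [ 0.003 -0.007 -0.004 -0.026 -0.007  0.128]
```

```bash
python3 -m inch '[[6.3,[-0.4,-0.1,1.1],[0,0,0]],[6.3,[-0.8,-0.2,2.2],[0,0,0]],[6.3,[-0.8,-0.2,2.2],[0,0,0]],[6.3,[-0.8,-0.2,2.2],[0,0,0]]]'; python3 go.py -86.3 70 83.4 20;python3 - <<'E'
from h import *
s=st();print(s["qpos"].round(3))
f=env.grab_frame("scene"); crop(f,"s4.png",250,130,370,240,5)
E
```

```text
time: 7.15
tcp_pos: [0.5058, 0.1782, 0.0923]
eef_rot: [0.0, 0.985, -0.009, 0.174]
contact_force: [0.6, 0.3, 0.0]
opening: 0.0657
7.15 [0.5058 0.1782 0.0923] [ 3.000e-04  9.846e-01 -9.300e-03  1.744e-01] [0.6 0.3 0. ] 0.0657
shift [-0.01 -0.04  0.94] turn [-0.14 -0.09 -0.05] world [0.5089 0.1786 0.0834]
7.15 [0.5058 0.1782 0.0923] [ 3.000e-04  9.846e-01 -9.300e-03  1.744e-01] [0.6 0.3 0. ] 0.0657
[ 0.291  0.502  1.986 -0.318  0.333  2.165]
```

View pics/s4.png

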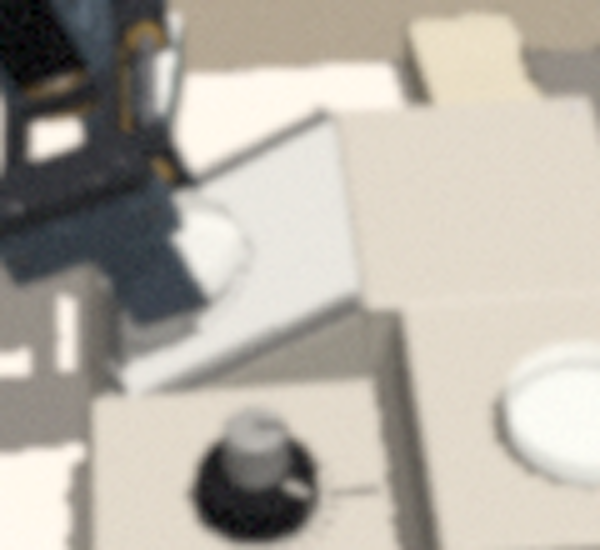

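The plate hovers just above the pane. I'll lower it slowly while watching the force.

```bash
python3 -m inch '[[6.3,[0,0,0.3],[0,0,0]],[6.3,[0,-0.04,0.5],[0,0,0]],[6.3,[0,-0.04,0.6],[0,0,0]],[6.3,[0,-0.04,0.6],[0,0,0]]]' 3;python3 -m inch '[[6.3,[0,0,0.1],[0,0,0]],[6.3,[0,0,0.2],[0,0,0]],[6.3,[0,0,0.2],[0,0,0]]]'; python3 go.py -86.3 70 83.4 20
```

```text
time: 7.6
tcp_pos: [0.5074, 0.1785, 0.0858]
eef_rot: [0.0, 0.985, -0.009, 0.174]
contact_force: [-0.3, 0.5, 0.3]
opening: 0.0662
time: 7.9
tcp_pos: [0.508, 0.1785, 0.0839]
eef_rot: [0.0, 0.985, -0.009, 0.174]
contact_force: [-0.0, -0.0, -0.3]
opening: 0.0658
7.9 [0.508  0.1785 0.0839] [ 4.000e-04  9.847e-01 -9.200e-03  1.742e-01] [-0.  -0.  -0.3] 0.0658
shift [ 0.07 -0.01  0.08] turn [-0.14 -0.06 -0.03] world [0.5089 0.1786 0.0834]
```

```bash
for i in 1 2; do :; done; python3 -m inch '[[6.3,[0,0,0.1],[0,0,0]],[6.3,[0,0,0.2],[0,0,0]],[6.3,[0,0,0.2],[0,0,0]]]'; python3 -m inch '[[6.3,[0,0,0.1],[0,0,0]],[6.3,[0,0,0.2],[0,0,0]],[6.3,[0,0,0.2],[0,0,0]]]'
```

```text
time: 8.2
tcp_pos: [0.5088, 0.1785, 0.082]
eef_rot: [0.0, 0.985, -0.009, 0.174]
contact_force: [-0.5, -0.4, -1.3]
opening: 0.0658
time: 8.5
tcp_pos: [0.5095, 0.1785, 0.0802]
eef_rot: [0.0, 0.985, -0.009, 0.174]
contact_force: [0.9, 0.4, 0.6]
opening: 0.0659
```

```bash
python3 -m inch '[[6.8,[0,0,0],[0,0,0]],[7.2,[0,0,0],[0,0,0]],[7.6,[0,0,0],[0,0,0]],[7.8,[0,0,0],[0,0,0]],[7.8,[0,0,0],[0,0,0]],[7.8,[0,0,0],[0,0,0]]]'; python3 -m inch '[[7.8,[0,0,-1],[0,0,0]],[7.8,[0,0,-3],[0,0,0]],[7.8,[0,0,-6],[0,0,0]],[7.8,[0,0,-10],[0,-7,0]],[7.8,[-4,0,-13],[0,-14,0]],[7.8,[-8,0,-13],[0,-20,0]],[7.8,[-8,0,-13],[0,-20,0]],[7.8,[-8,0,-13],[0,-20,0]]]'
python3 - <<'E'
from h import *
s=st();print(s["qpos"].round(3))
f=env.grab_frame("scene"); g=env.grab_frame("top")
crop(f,"a.png",250,130,370,240,3.3); crop(g,"b.png",208,185,388,278,3.3)
a=cv2.imread("pics/a.png");b=cv2.imread("pics/b.png")
w=max(a.shape[1],b.shape[1]);o=np.zeros((a.shape[0]+b.shape[0],w,3),np.uint8);o[:a.shape[0],:a.shape[1]]=a;o[a.shape[0]:,:b.shape[1]]=b;cv2.imwrite("pics/s5.png",o)
print(a.shape,b.shape)
E
```

```text
time: 9.1
tcp_pos: [0.5095, 0.1785, 0.0803]
eef_rot: [0.0, 0.985, -0.009, 0.174]
contact_force: [0.4, 0.3, 0.4]
opening: 0.078
time: 9.9
tcp_pos: [0.3897, 0.1806, 0.1754]
eef_rot: [-0.002, 1.0, -0.009, 0.001]
contact_force: [0.3, -0.1, -0.4]
opening: 0.0779
9.9 [0.3897 0.1806 0.1754] [-0.0015  1.     -0.0089  0.0013] [ 0.3 -0.1 -0.4] 0.0779
[0.293 0.307 1.885 0.003 0.946 1.88 ]
(363, 396, 3) (307, 594, 3)
```

View pics/s5.png

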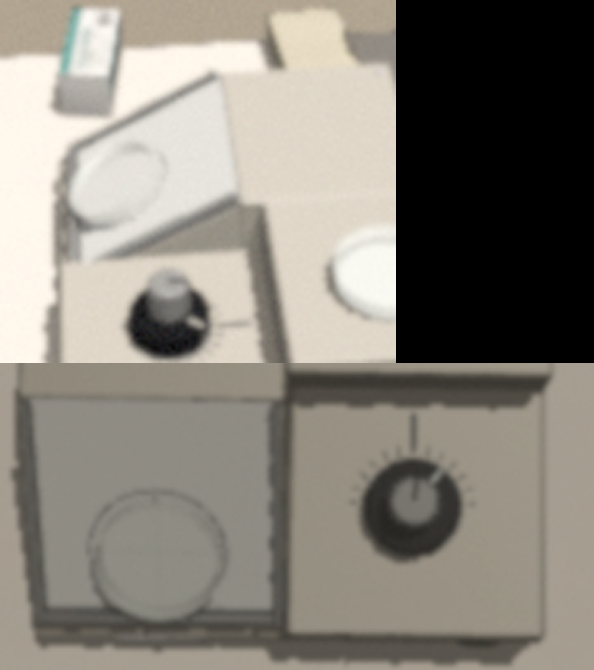

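The plate lies on the pane near the lip, about concentric with the ring (top view centre near (158,555)). I'll overlay the predicted resting outline to check.

Run:
```python
from h import *
from go import Q
g=env.grab_frame("top"); f=env.grab_frame("scene")
c,s=np.cos(Q[2]),np.sin(Q[2])
def W(px,py,pz):
    x=(-79.1+.866*px-.5*pz)/1000;y=(70+py)/1000;z=(53+.5*px+.866*pz)/1000
    return [Q[0]+c*x-s*y,Q[1]+s*x+c*y,z]
def draw(F,x0,y0,x1,y1,k):
    im=cv2.resize(F["frame"][y0:y1,x0:x1,::-1].copy(),None,fx=k,fy=k,interpolation=cv2.INTER_CUBIC)
    im=np.clip((im.astype(float)-60)*1.8,0,255).astype(np.uint8)
    for r,h,col in ((37.5,0,(0,0,255)),(34.5,15,(0,200,0)),(33,0,(255,0,0))):
        for a in range(0,360,12):
            u=(pj(F,W(r*np.cos(np.radians(a)),r*np.sin(np.radians(a)),h))+.5-[x0,y0])*k-.5
            cv2.circle(im,tuple(int(round(v)) for v in u),1,col,-1)
    for y in range(-60,61,4):
        u=(pj(F,W(-33,y,0))+.5-[x0,y0])*k-.5; cv2.circle(im,tuple(int(round(v)) for v in u),1,(0,220,255),-1)
    return im
a=draw(g,215,215,305,272,8); b=draw(f,260,162,320,210,8) if 0 else None
cv2.imwrite("pics/ov.png",cv2.copyMakeBorder(a,0,0,0,0,0))
```

```text
(no output)
```

View pics/ov.png

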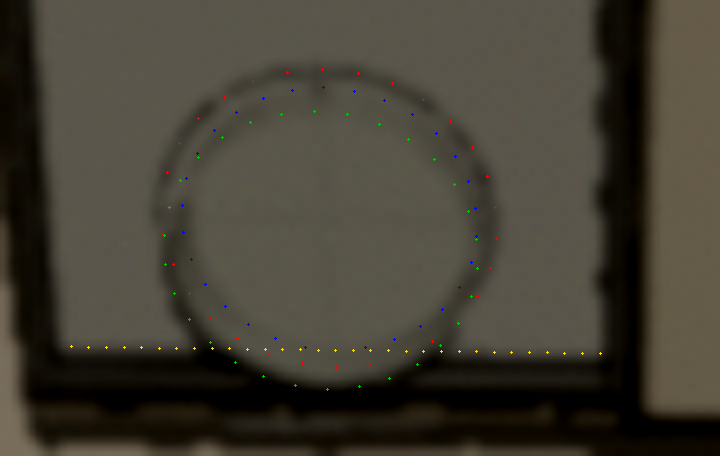

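The predicted resting outline (green) matches the plate to about 1 mm, so it is centred and at the lip within what I can resolve. A very gentle nudge from uphill with closed fingers will make sure it touches the lip.

```bash
python3 go.py -20 70 160 20 | tail -1; python3 -m inch '[[5,[4,0.2,-3],[0,5,0]],[2,[8,0.2,-3],[0,10,0]],[0,[12,0.2,-2],[0,15,0]],[0,[17,0.2,0],[0,20,0]],[0,[18.5,0.2,1.5],[0,20,0]],[0,[18.5,0.2,1.5],[0,20,0]],[0,[18.5,0.2,1.5],[0,20,0]],[0,[18.5,0.2,1.5],[0,20,0]]]' 10; python3 go.py -33 70 112 20
```

```text
shift [18.5  -0.02  1.54] turn [-1.600e-01  1.988e+01 -1.000e-02] world [0.5752 0.1774 0.16  ]
time: 10.9
tcp_pos: [0.5742, 0.1752, 0.1607]
eef_rot: [0.0, 0.985, -0.009, 0.174]
contact_force: [-0.0, -0.3, -0.1]
opening: 0.0169
10.9 [0.5742 0.1752 0.1607] [ 3.000e-04  9.847e-01 -9.100e-03  1.743e-01] [-0.  -0.3 -0.1] 0.0169
shift [-2.8  -0.21  4.16] turn [-0.15 -0.08 -0.03] world [0.5622 0.1776 0.112 ]
```

```bash
python3 -m inch '[[0,[-1.4,-0.1,1.5],[0,0,0]],[0,[-2.8,-0.2,3],[0,0,0]],[0,[-2.8,-0.2,3.8],[0,0,0]],[0,[-2.8,-0.2,4.15],[0,0,0]],[0,[-2.8,-0.2,4.15],[0,0,0]]]'; python3 go.py -33 70 112 20; python3 -m inch '[[0,[-0.3,0,0.05],[0,0,0]],[0,[-0.6,0,0.1],[0,0,0]],[0,[-0.9,0,0.15],[0,0,0]],[0,[-1.2,0,0.2],[0,0,0]],[0,[-1.2,0,0.2],[0,0,0]]]'; python3 -m inch '[[0,[-0.1,0,0.02],[0,0,0]],[0,[-0.1,0,0.02],[0,0,0]]]'; python3 -m inch '[[0,[-0.1,0,0.02],[0,0,0]],[0,[-0.1,0,0.02],[0,0,0]]]'
```

```text
time: 11.4
tcp_pos: [0.5634, 0.1776, 0.1121]
eef_rot: [0.0, 0.985, -0.009, 0.175]
contact_force: [1.4, 0.4, 1.2]
opening: 0.0004
11.4 [0.5634 0.1776 0.1121] [ 2.000e-04  9.846e-01 -9.200e-03  1.747e-01] [1.4 0.4 1.2] 0.0004
shift [-0.12 -0.   -0.03] turn [-0.15 -0.12 -0.03] world [0.5622 0.1776 0.112 ]
time: 11.9
tcp_pos: [0.5515, 0.1776, 0.1054]
eef_rot: [0.0, 0.985, -0.009, 0.174]
contact_force: [0.1, 0.6, -0.0]
opening: 0.0001
time: 12.1
tcp_pos: [0.5512, 0.1777, 0.105]
eef_rot: [0.0, 0.985, -0.009, 0.174]
contact_force: [-0.1, -0.4, 0.0]
opening: 0.0006
time: 12.3
tcp_pos: [0.5502, 0.1777, 0.1044]
eef_rot: [0.0, 0.985, -0.009, 0.174]
contact_force: [-1.0, -1.0, 0.2]
opening: 0.0003
```

```bash
for i in 1; do python3 -m inch '[[0,[-0.1,0,0.02],[0,0,0]],[0,[-0.1,0,0.02],[0,0,0]]]'|grep -E 'pos|force'; python3 -m inch '[[0,[-0.1,0,0.02],[0,0,0]],[0,[-0.1,0,0.02],[0,0,0]]]'|grep -E 'pos|force'; done
```

```text
tcp_pos: [0.5497, 0.1778, 0.1041]
contact_force: [1.2, -0.4, 0.2]
tcp_pos: [0.5493, 0.1779, 0.1039]
contact_force: [4.0, 0.0, 2.4]
```

```bash
python3 -m inch '[[0,[-0.1,0,0.02],[0,0,0]],[0,[-0.1,0,0.02],[0,0,0]]]'|grep -E 'pos|force'
```

```text
tcp_pos: [0.5491, 0.1781, 0.1038]
contact_force: [6.0, -0.7, 6.8]
```

Force rose from 1 to 6 N with no further motion, so the plate is seated against the lip, at the nominal position (TCP x −46.1 mm against −45.8 predicted). Now retreat and go over the knobs.

```bash
python3 -m inch '[[0,[1,0,-0.2],[0,0,0]],[0,[2,0,-2],[0,0,0]],[2,[2,0,-6],[0,0,0]],[5,[2,0,-8],[0,-7,0]],[7,[2,0,-8],[0,-14,0]],[7,[2,0,-8],[0,-20,0]],[7,[2,0,-8],[0,-20,0]]]'; python3 go.py -53 -68 160
```

```text
time: 13.6
tcp_pos: [0.5409, 0.1777, 0.1852]
eef_rot: [-0.002, 1.0, -0.009, -0.0]
contact_force: [0.5, -0.4, 0.4]
opening: 0.0375
13.6 [0.5409 0.1777 0.1852] [-1.7e-03  1.0e+00 -9.4e-03 -2.0e-04] [ 0.5 -0.4  0.4] 0.0375
shift [ 0.14 13.77  2.47] turn [-0.2   0.03 -0.02] world [0.5396 0.04   0.16  ]
```

```bash
python3 -m inch '[[7,[0,4,0],[0,0,0]],[7,[0.1,8,0],[0,0,0]],[7,[0.1,12,0],[0,0,0]],[7,[0.1,13.8,1],[0,0,0]],[7,[0.1,13.8,2.4],[0,0,0]],[7,[0.1,13.8,2.4],[0,0,0]],[7,[0.1,13.8,2.4],[0,0,0]]]'; python3 go.py -53 -68 82
python3 - <<'E'
from h import *
f=env.grab_frame("scene"); g=env.grab_frame("top")
a=cv2.resize(f["frame"][140:260,250:390,::-1],None,fx=5,fy=5,interpolation=cv2.INTER_CUBIC);cv2.imwrite("pics/k1.png",a)
E
```

```text
time: 14.3
tcp_pos: [0.5369, 0.0401, 0.1605]
eef_rot: [-0.001, 1.0, -0.009, 0.001]
contact_force: [-0.3, -0.1, -0.2]
opening: 0.07
14.3 [0.5369 0.0401 0.1605] [-1.2e-03  1.0e+00 -8.9e-03  7.0e-04] [-0.3 -0.1 -0.2] 0.07
shift [0.26 0.02 7.85] turn [-0.13 -0.08  0.04] world [0.5396 0.04   0.082 ]
```

View pics/k1.png

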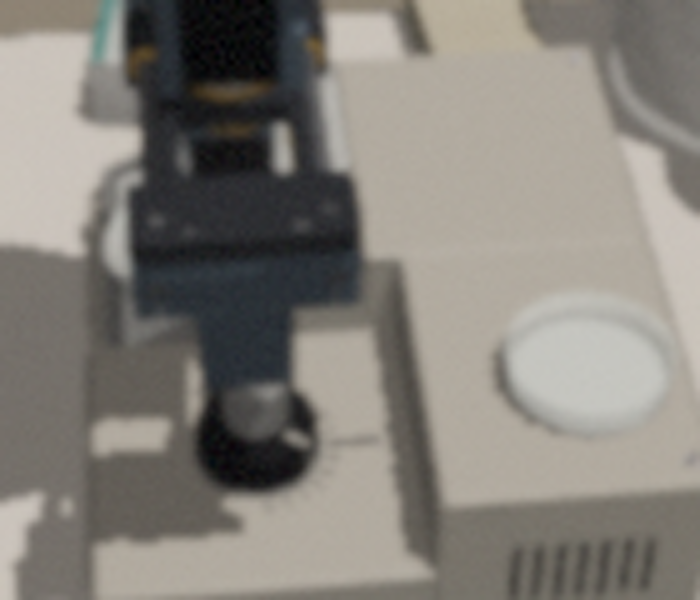

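The gripper straddles the knobs' axis (ring near (257,445)) with the spare plate untouched. Lowering to the coarse ring.

```bash
python3 -m inch '[[7,[0.26,0,0],[0,0,0]],[7,[0.26,0,2],[0,0,0]],[7,[0.26,0,4],[0,0,0]],[7,[0.26,0,5.5],[0,0,0]],[7,[0.26,0,7],[0,0,0]],[7,[0.26,0,7.8],[0,0,0]],[7,[0.26,0,7.8],[0,0,0]],[7,[0.26,0,7.8],[0,0,0]]]'; python3 go.py -53 -68 82
```

```text
time: 15.2
tcp_pos: [0.5406, 0.04, 0.0831]
eef_rot: [-0.001, 1.0, -0.009, 0.001]
contact_force: [0.8, -0.7, -0.0]
opening: 0.0699
15.2 [0.5406 0.04   0.0831] [-0.0013  1.     -0.009   0.001 ] [ 0.8 -0.7 -0. ] 0.0699
shift [-0.1   0.    0.11] turn [-0.14 -0.11  0.03] world [0.5396 0.04   0.082 ]
```

```bash
python3 -m inch '[[6,[-0.1,0,0],[0,0,0]],[5.3,[-0.1,0,0],[0,0,0]],[4.8,[-0.1,0,0],[0,0,0]],[4.8,[-0.1,0,0],[0,0,0]],[4.8,[-0.1,0,0],[0,0,0]],[4.8,[-0.1,0,0],[0,0,0]],[4.8,[-0.1,0,0],[0,0,0]]]' 25; python3 go.py -53 -68 83 0 40.2
```

```text
time: 15.9
tcp_pos: [0.5395, 0.041, 0.0831]
eef_rot: [-0.002, 1.0, -0.009, 0.001]
contact_force: [-0.9, 12.2, 4.3]
opening: 0.0507
15.9 [0.5395 0.041  0.0831] [-0.0021  1.     -0.0093  0.0011] [-0.9 12.2  4.3] 0.0507
shift [0.02 0.1  0.01] turn [ -0.18  -0.2  -40.2 ] world [0.5396 0.04   0.083 ]
```

```bash
python3 -m inch '[[4.8,[0,-0.15,0],[0,0,0]],[4.8,[0,-0.15,0],[0,0,-6]],[4.8,[0,-0.15,0],[0,0,-12]],[4.8,[0,-0.15,0],[0,0,-18]],[4.8,[0,-0.15,0],[0,0,-24]],[4.8,[0,-0.15,0],[0,0,-30]],[4.8,[0,-0.15,0],[0,0,-35]],[4.8,[0,-0.15,0],[0,0,-38]],[4.8,[0,-0.15,0],[0,0,-40.2]],[4.8,[0,-0.15,0],[0,0,-40.2]],[4.8,[0,-0.15,0],[0,0,-40.2]]]'; python3 go.py -53 -68 83 0 40.2
python3 - <<'E'
from h import *
f=env.grab_frame("scene"); g=env.grab_frame("top")
np.save("f1.npy",f["frame"])
E
```

```text
time: 17.0
tcp_pos: [0.5398, 0.0406, 0.0831]
eef_rot: [-0.0, 0.942, 0.335, 0.001]
contact_force: [-0.1, -9.3, 4.0]
opening: 0.0502
17.0 [0.5398 0.0406 0.0831] [-2.000e-04  9.421e-01  3.353e-01  1.400e-03] [-0.1 -9.3  4. ] 0.0502
shift [-0.05  0.04  0.01] turn [ 0.03 -0.16  0.04] world [0.5396 0.04   0.083 ]
```

```bash
python3 -m inch '[[6,[0,0,0],[0,0,0]],[7,[0,0,0],[0,0,0]],[7,[0,0,0],[0,0,0]],[7,[0,0,0],[0,0,0]],[7,[0,0,-2],[0,0,0]],[7,[0,0,-5],[0,0,0]],[7,[0,0,-7.5],[0,0,8]],[7,[-4,-4,-10],[0,0,16]],[7,[-8,-8,-10],[0,0,24]],[7,[-11,-11,-10],[0,0,32]],[7,[-11,-11,-10],[0,0,40.2]],[7,[-11,-11,-10],[0,0,40.2]]]'
cat > ang.py <<'E'
from h import *
from go import Q
K=np.array([.5397,.0403])
def ang(F,r0,r1,z,sgn,lo=-75,hi=75,K=K):
    im=cv2.cvtColor(F["frame"],cv2.COLOR_RGB2GRAY).astype(np.float32); A=np.arange(lo,hi,.5); P=[]
    for a in A:
        P.append([pj(F,[K[0]+r*np.cos(np.radians(a)+Q[2]),K[1]+r*np.sin(np.radians(a)+Q[2]),z]) for r in np.linspace(r0,r1,8)])
    P=np.array(P,np.float32); v=cv2.remap(im,P[...,0],P[...,1],cv2.INTER_CUBIC).mean(1)*sgn
    v=cv2.GaussianBlur(v[:,None],(1,9),0)[:,0]
    i=v.argmax(); j=np.abs(A-A[i])<16; w=np.clip(v[j]-np.percentile(v[np.abs(A-A[i])<30],40),0,None)
    return round(float((w*A[j]).sum()/w.sum()),1),float(A[i])
if __name__=="__main__":
    t=env.grab_frame("top");s=env.grab_frame("scene")
    for n,F in (("top",t),("scene",s)):
        o=dict(F);o["frame"]=cv2.imread(f"pics/{n}0.png")[:,:,::-1].copy()
        for m,G in (("before",o),("now",F)): print(n,m,"coarse",ang(G,.016,.024,.073,1),"fine",ang(G,.004,.011,.0995,-1),"index",ang(G,.032,.05,.055,-1,-25,25))
E
python3 ang.py; python3 go.py -53 -68 160
```

```text
time: 18.3
tcp_pos: [0.3826, 0.0573, 0.1827]
eef_rot: [-0.001, 1.0, -0.011, 0.0]
contact_force: [0.2, -0.1, 0.7]
opening: 0.0699
top before coarse (-36.9, -37.0) fine (-1.1, -1.0) index (0.9, 0.5)
top now coarse (3.3, 4.0) fine (38.6, 38.5) index (0.9, 0.5)
scene before coarse (65.6, 66.5) fine (-0.9, -1.0) index (1.0, 1.0)
scene now coarse (66.9, 71.0) fine (36.9, 37.0) index (1.0, 1.0)
18.4 [0.3855 0.057  0.1827] [-0.0013  1.     -0.007   0.0014] [ 0.6 -0.1  0.3] 0.07
shift [15.43  1.49  2.31] turn [-0.15 -0.16  0.26] world [0.5396 0.04   0.16  ]
```

Run:
```python
from h import *
from go import Q
t=env.grab_frame("top");s=env.grab_frame("scene")
def z(F,X,k,n):
    u=pj(F,X); x0,y0=(u-n).astype(int); print(x0,y0)
    im=F["frame"][y0:y0+2*n,x0:x0+2*n,::-1]
    im=np.clip(im.astype(float)*1.5,0,255).astype(np.uint8)
    return cv2.resize(im,None,fx=k,fy=k,interpolation=cv2.INTER_CUBIC)
X=[.55,.04,.075]
cv2.imwrite("pics/k2.png",np.hstack([z(t,X,9,22),z(s,X,9,22)]))
# black disc centroid at ring top plane
for F in (t,):
    g=cv2.cvtColor(F["frame"],cv2.COLOR_RGB2GRAY); u=pj(F,[.54,.04,.073]).astype(int)
    print(g[u[1]-20:u[1]+22:2,u[0]-20:u[0]+22:2])
```

```text
311 199
283 200
[[111 112 111 112 112 112 113 113 112 107  79 110 114 114 113 114 114 114
  114 115 115]
 [111 110 112 112 112 112 112 110 109 107  81 110 111 113 113 114 114 115
  115 114 115]
 [111 111 111 112 112 108 107 109 101 108  91 110 100 111 110 113 114 113
  114 114 114]
 [111 111 111 111 111 107 100 103  92  96 101  95  96 109 103 112 113 114
  115 114 114]
 [112 111 111 105 101 107  87  61  49  62  87  46  53  76 101 110 102 112
  114 115 114]
 [111 110 106 109 104  77  45  37  37  60  87  40  38  39  56  91 106 112
  114 115 114]
 [111 110 100  98  81  42  37  37  38  60  83  56  44  39  39  53  95  99
  108 114 114]
 [111 108 108  87  48  38  36  42  53  76  89  86  72  50  39  39  62 103
  112 113 114]
 [110 103  99  58  37  37  40  62  76  63  87  91  89  71  42  39  45  91
  103 109 114]
 [109 108  87  40  37  35  38  74  88  78  77  90  91  81  48  38  39  78
  111 113 113]
 [105  96  79  36  35  32  37  77  89  88  85  91  91  83  52  38  38  67
  105 102 113]
 [111 108  73  36  34  32  35  66  87  90  90  90  90  76  47  38  38  67
  109 111 114]
 [111 108  73  37  34  31  31  51  76  87  88  88  81  56  39  37  38  75
  111 114 113]
 [110 108  76  42  34  31  29  32  47  62  69  65  52  41  38  38  40  89
  113 114 113]
 [111 111  88  50  34  33  29  28  30  33  38  35  36  37  38  38  59 104
  113 114 113]
 [111 111 104  66  42  32  33  31  29  29  32  34  37  37  37  46  91 111
  113 113 114]
 [111 111 110 101  63  38  33  35  34  33  35  36  36  36  43  85 109 113
  114 113 113]
 [110 111 111 110  93  64  46  35  34  34  35  35  34  47  84 109 112 113
  113 114 113]
 [110 110 111 110 110 103  76  61  52  47  50  70  81  97 111 113 113 113
  113 113 113]
 [111 110 111 111 111 112 108 105  94  88  96 108 112 111 112 112 113 113
  113 112 113]
 [110 111 110 111 111 111 111 111 111 112 112 112 112 112 112 112 112 113
  113 113 113]]
```

View pics/k2.png

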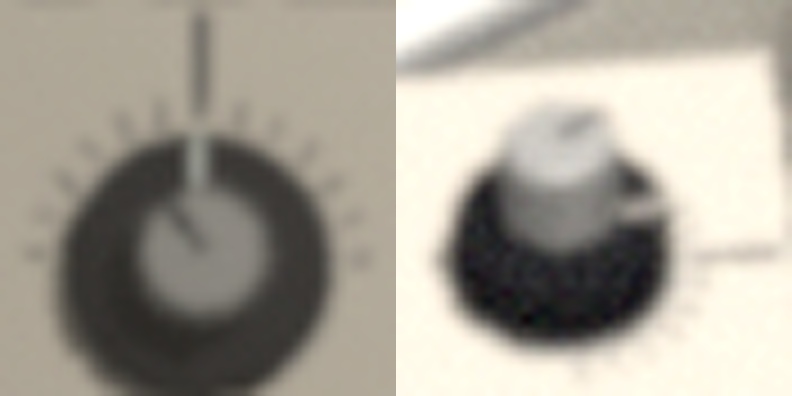

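Top view: the index line runs (203,12)–(200,108) and the white pointer is near (198,138–190), so the ring is about on the index. The fine line runs from (204,247) to (170,208), left of it. I'll measure both lines subpixel.

```bash
cat > m.py <<'E'
from h import *
def meas():
    ims=[];
    for i in range(6): F=env.grab_frame("top"); ims.append(F["frame"].mean(2))
    g=np.mean(ims,0)
    def cen(v,us,sgn):
        u=np.arange(*us); w=g[v,us[0]:us[1]]*sgn; w=np.clip(w-np.median(w),0,None)
        return (w*u).sum()/w.sum()
    I=np.array([bp(F,cen(v,(327,340),-1),v,.055)[:2] for v in range(202,210)])
    p=np.polyfit(I[:,0],I[:,1],1); print("index yaw deg",np.degrees(p[0]), "y at axis",np.polyval(p,.5397))
    C=np.array([bp(F,cen(v,(327,339),1),v,.073)[:2] for v in range(215,219)])
    lat=C[:,1]-np.polyval(p,C[:,0]); print("pointer x,lateral mm",(C[:,0]*1000).round(1),(lat*1000).round(2))
    th=np.degrees(np.arctan2(lat,C[:,0]-.5397)); print("coarse deg by point",th.round(1))
    # fine top disc centre
    u0=pj(F,[.5397,.0403,.0995]).astype(int); m=np.zeros(g.shape,np.uint8)
    b=g[u0[1]-14:u0[1]+15,u0[0]-14:u0[0]+15]; 
    return F,g,p
if __name__=="__main__": meas()
E
python3 m.py
python3 - <<'E'
from ang import *
t=env.grab_frame("top")
for K in ([.5397,.0403],[.5397,.0408],[.5397,.0413],[.541,.0408],[.5385,.0408]):
    print(K,ang(t,.016,.024,.073,1,K=K),ang(t,.003,.011,.0995,-1,K=K),ang(t,.032,.05,.055,-1,-25,25,K=K))
E
```

```text
index yaw deg -1.000330447363024 y at axis 0.04068082256447869
pointer x,lateral mm [562.  560.3 558.5 556.7] [0.65 0.71 0.73 0.54]
coarse deg by point [1.7 2.  2.2 1.8]
[0.5397, 0.0403] (3.3, 4.0) (39.1, 38.5) (0.9, 0.5)
[0.5397, 0.0408] (1.9, 2.5) (36.0, 35.5) (0.2, 0.0)
[0.5397, 0.0413] (0.4, 1.0) (32.9, 32.5) (-0.6, -1.0)
[0.541, 0.0408] (1.9, 2.5) (41.8, 41.5) (0.1, 0.0)
[0.5385, 0.0408] (1.7, 2.5) (31.0, 31.0) (0.2, 0.0)
```

The ring reads about +1.5° to +2°, so I'll trim it by −1.5° before touching the fine knob.

```bash
python3 go.py -53 -67.3 160 0 1.5; python3 -m inch '[[7,[5,0.5,0],[0,0,-1.2]],[7,[10,1.4,0],[0,0,-1.2]],[7,[15,1.4,0],[0,0,-1.2]],[7,[15.5,1.4,1],[0,0,-1.2]],[7,[15.5,1.4,2],[0,0,-1.2]],[7,[15.5,1.4,2],[0,0,-1.2]],[7,[15.5,1.4,2],[0,0,-1.2]],[7,[15.5,1.4,2],[0,0,-1.2]]]'; python3 go.py -53 -67.3 83 0 1.5
```

```text
18.85 [0.3846 0.057  0.1823] [-1.3e-03  1.0e+00 -8.9e-03  5.0e-04] [-0.8  0.9  0.1] 0.07
shift [15.53  1.36  2.24] turn [-0.15 -0.06 -1.46] world [0.5397 0.0407 0.16  ]
time: 19.65
tcp_pos: [0.5384, 0.0404, 0.163]
eef_rot: [-0.001, 1.0, 0.001, 0.001]
contact_force: [-0.5, -0.4, -0.9]
opening: 0.0698
19.65 [0.5384 0.0404 0.163 ] [-1.3e-03  1.0e+00  1.5e-03  7.0e-04] [-0.5 -0.4 -0.9] 0.0698
shift [ 0.11 -0.01  8.  ] turn [-0.15 -0.08 -0.27] world [0.5397 0.0407 0.083 ]
```

```bash
python3 -m inch '[[7,[0.1,0,2],[0,0,0]],[7,[0.1,0,4],[0,0,0]],[7,[0.1,0,6],[0,0,0]],[7,[0.1,0,7.5],[0,0,0]],[7,[0.1,0,8],[0,0,0]],[7,[0.1,0,8],[0,0,0]],[7,[0.1,0,8],[0,0,0]]]'; python3 -m inch '[[6,[0,0,0],[0,0,0]],[5.3,[0,0,0],[0,0,0]],[4.8,[0,0,0],[0,0,0]],[4.8,[0,0,0],[0,0,0]],[4.8,[0,0,0],[0,0,0]],[4.8,[0,0,0],[0,0,0]],[4.8,[0,0,0],[0,0,0.8]],[4.8,[0,0,0],[0,0,1.5]],[4.8,[0,0,0],[0,0,1.5]],[4.8,[0,0,0],[0,0,1.5]],[4.8,[0,0,0],[0,0,1.5]]]'; python3 go.py -53 -67.3 83 0 0;  python3 -m inch '[[6,[0,0,0],[0,0,0]],[7,[0,0,0],[0,0,0]],[7,[0,0,0],[0,0,0]],[7,[0,0,0],[0,0,0]],[7,[0,0,-2],[0,0,0]],[7,[0,0,-5],[0,0,0]],[7,[0,0,-7.5],[0,0,0]],[7,[-4,0,-9],[0,0,0]],[7,[-9,0,-9],[0,0,0]],[7,[-15,0,-9],[0,0,0]],[7,[-15,0,-9],[0,0,0]],[7,[-15,0,-9],[0,0,0]]]'; python3 m.py
python3 - <<'E'
from ang import *
from scipy.optimize import least_squares
F=env.grab_frame("top");g=np.mean([env.grab_frame("top")["frame"].mean(2) for _ in range(6)],0).astype(np.float32)
# rectified 0.25 mm patch of fine-knob top plane
K=np.array([.5397,.0407]);n=np.arange(-16,16.01,.25)
P=np.array([[pj(F,[K[0]+a/1000,K[1]+b/1000,.0995]) for b in n] for a in n],np.float32)
v=cv2.remap(g,P[...,0],P[...,1],cv2.INTER_CUBIC);A,B=np.meshgrid(n,n,indexing='ij')
# model: disc (blurred edge) minus dark line from r0 to 11.5
def model(q):
    ca,cb,th,depth,lo,hi,sl,bg=q; r=np.hypot(A-ca,B-cb); x=(A-ca)*np.cos(th)+(B-cb)*np.sin(th); y=-(A-ca)*np.sin(th)+(B-cb)*np.cos(th)
    S=lambda d:1/(1+np.exp(-d/.55))
    return hi-depth*np.exp(-(y/sl)**2/2)*S(x-lo)*S(11.5-x)
def res(q):
    r=np.hypot(A,B); return ((model(q)-v)*(r<9.5)).ravel()
for t0 in (.3,.7):
    r=least_squares(res,[0,0,t0,20,0,95,1,0]);print(r.cost,"centre",r.x[:2],"theta rel viewer",np.degrees(r.x[2]+.018),r.x[3:7])
E
python3 go.py -53 -67.3 160 0 33
```

```text
time: 20.35
tcp_pos: [0.5406, 0.0405, 0.0834]
eef_rot: [-0.001, 1.0, 0.001, 0.001]
contact_force: [0.7, 0.1, 0.5]
opening: 0.0704
time: 21.45
tcp_pos: [0.5405, 0.0411, 0.0831]
eef_rot: [-0.002, 1.0, -0.012, 0.001]
contact_force: [-0.9, 6.9, 5.9]
opening: 0.0503
21.45 [0.5405 0.0411 0.0831] [-0.0017  0.9999 -0.0118  0.001 ] [-0.9  6.9  5.9] 0.0503
shift [-0.08  0.05  0.01] turn [-0.2  -0.12 -0.29] world [0.5397 0.0407 0.083 ]
time: 22.65
tcp_pos: [0.3885, 0.0438, 0.1726]
eef_rot: [-0.001, 1.0, -0.012, 0.0]
contact_force: [1.1, 0.5, -0.8]
opening: 0.07
index yaw deg -1.338793380113094 y at axis 0.04092564062337
pointer x,lateral mm [562.  560.3 558.5 556.7] [0.37 0.29 0.22 0.23]
coarse deg by point [1.  0.8 0.7 0.8]
77411.07881405149 centre [  8.41198654 -18.2256767 ] theta rel viewer 8.027405016083653 [-5.56860635  0.52532292 85.700041    1.47287819]
6854.6247761861605 centre [44.32255993 31.21138268] theta rel viewer 36.218229759694935 [ 21.65244198 -53.62355727  88.34877849   1.57018241]
23.3 [0.3903 0.0437 0.1723] [-1.300e-03  9.999e-01 -1.170e-02  6.000e-04] [-0.2 -0.5  0.5] 0.07
shift [14.94 -0.04  1.25] turn [ -0.12  -0.1  -33.28] world [0.5397 0.0407 0.16  ]
```

Coarse ring now reads +0.8°, close enough. The fine line is at +36°, so I'll grip the fine knob and turn it −36°.

```bash
python3 -m inch '[[7,[5,0,0],[0,0,0]],[6,[10,0,0],[0,0,0]],[5,[15,0,0],[0,0,0]],[4.5,[15,0,1],[0,0,0]],[4.5,[15,0,1],[0,0,0]],[4.5,[15,0,1],[0,0,0]],[4.5,[15,0,1],[0,0,0]]]' 8; python3 go.py -53 -67 101
```

```text
time: 24.0
tcp_pos: [0.5391, 0.0403, 0.1629]
eef_rot: [-0.001, 1.0, -0.012, 0.0]
contact_force: [0.7, -0.3, 0.2]
opening: 0.0449
24.0 [0.5391 0.0403 0.1629] [-1.300e-03  9.999e-01 -1.170e-02  3.000e-04] [ 0.7 -0.3  0.2] 0.0449
shift [ 0.05 -0.05  6.19] turn [-0.15 -0.04 -0.28] world [0.5397 0.041  0.101 ]
```

```bash
python3 -m inch '[[4.5,[0,-0.06,2],[0,0,0]],[4.5,[0,-0.06,4],[0,0,0]],[4.5,[0,-0.06,5.4],[0,0,0]],[4.5,[0,-0.06,6.1],[0,0,0]],[4.5,[0,-0.06,6.1],[0,0,0]],[4.5,[0,-0.06,6.1],[0,0,0]]]' 8; python3 -m inch '[[3.5,[0,0,0],[0,0,0]],[2.8,[0,0,0],[0,0,0]],[2.3,[0,0,0],[0,0,0]],[2.3,[0,0,0],[0,0,0]],[2.3,[0,0,0],[0,0,0]],[2.3,[0,0,0],[0,0,0]],[2.3,[0,0,0],[0,0,6]],[2.3,[0,0,0],[0,0,12]],[2.3,[0,0,0],[0,0,18]],[2.3,[0,0,0],[0,0,24]],[2.3,[0,0,0],[0,0,30]],[2.3,[0,0,0],[0,0,34]],[2.3,[0,0,0],[0,0,36]],[2.3,[0,0,0],[0,0,36]],[2.3,[0,0,0],[0,0,36]]]'; python3 go.py -53 -67 101 0 -36;python3 -m inch '[[3,[0,0,0],[0,0,0]],[4.5,[0,0,0],[0,0,0]],[4.5,[0,0,0],[0,0,0]],[4.5,[0,0,0],[0,0,0]],[4.5,[0,0,-2],[0,0,0]],[4.5,[0,0,-5],[0,0,0]],[4.5,[0,0,-6.5],[0,0,-8]],[4.5,[-4,3,-7],[0,0,-16]],[4.5,[-8,6,-7],[0,0,-24]],[4.5,[-12,9,-7],[0,0,-32]],[4.5,[-12,9,-7],[0,0,-36]],[4.5,[-12,9,-7],[0,0,-36]]]'
```

```text
time: 24.6
tcp_pos: [0.5403, 0.041, 0.1023]
eef_rot: [-0.001, 1.0, -0.012, 0.001]
contact_force: [-0.9, -0.7, 1.1]
opening: 0.0453
time: 26.1
tcp_pos: [0.5406, 0.0413, 0.102]
eef_rot: [-0.002, 0.947, -0.32, 0.001]
contact_force: [0.2, 2.9, 6.7]
opening: 0.0254
26.1 [0.5406 0.0413 0.102 ] [-1.700e-03  9.473e-01 -3.202e-01  5.000e-04] [0.2 2.9 6.7] 0.0254
shift [-0.05  0.08  0.1 ] turn [-0.2   0.   -0.29] world [0.5397 0.041  0.101 ]
time: 27.3
tcp_pos: [0.3894, 0.0421, 0.1717]
eef_rot: [-0.001, 1.0, -0.011, 0.001]
contact_force: [0.8, -0.2, -0.3]
opening: 0.0449
```

```bash
python3 m.py
python3 - <<'E'
from ang import *
from scipy.optimize import least_squares
fr=[env.grab_frame("top") for _ in range(6)];F=fr[0];g=np.mean([f["frame"].mean(2) for f in fr],0).astype(np.float32)
K=np.array([.5397,.0409]);n=np.arange(-16,16.01,.25)
P=np.array([[pj(F,[K[0]+a/1000,K[1]+b/1000,.0995]) for b in n] for a in n],np.float32)
v=cv2.remap(g,P[...,0],P[...,1],cv2.INTER_CUBIC);A,B=np.meshgrid(n,n,indexing='ij')
S=lambda d:1/(1+np.exp(-d/.55))
def res(q):
    off,th,d,lo,hi,sl=q; x=A*np.cos(th)+B*np.sin(th);y=-A*np.sin(th)+B*np.cos(th)-off
    return ((hi-d*np.exp(-(y/sl)**2/2)*S(x-lo)-v)*(np.hypot(A,B)<9.5)).ravel()
for t0 in (-.2,0.,.2):
    r=least_squares(res,[0,t0,20,0,88,1]);print(round(r.cost),"off,lo",r.x[[0,3]].round(2),"fine deg rel viewer",np.degrees(r.x[1]+.0186).round(1))
for k in ([.5397,.0405],[.5397,.0409],[.5397,.0413]): print(ang(F,.003,.011,.0995,-1,K=k))
u=pj(F,[.55,.04,.075]);x0,y0=(u-22).astype(int);im=np.clip(g[y0:y0+44,x0:x0+44]*1.6,0,255).astype(np.uint8)
a=cv2.resize(im,None,fx=9,fy=9,interpolation=cv2.INTER_CUBIC)
im=np.clip(g[185:272,212:305]*1.6,0,255).astype(np.uint8);b=cv2.resize(im,(396,396),interpolation=cv2.INTER_CUBIC)
cv2.imwrite("pics/fin.png",np.hstack([a,b]))
E
```

```text
index yaw deg -1.4121180674953722 y at axis 0.04097471216631991
pointer x,lateral mm [562.  560.3 558.5 556.7] [0.38 0.29 0.21 0.23]
coarse deg by point [1.  0.8 0.6 0.8]
5794 off,lo [-0.06  0.9 ] fine deg rel viewer 0.6
5794 off,lo [-0.06  0.9 ] fine deg rel viewer 0.6
5794 off,lo [-0.06  0.9 ] fine deg rel viewer 0.6
(3.0, 3.0)
(-0.1, 0.0)
(-3.3, -3.0)
```

View pics/fin.png

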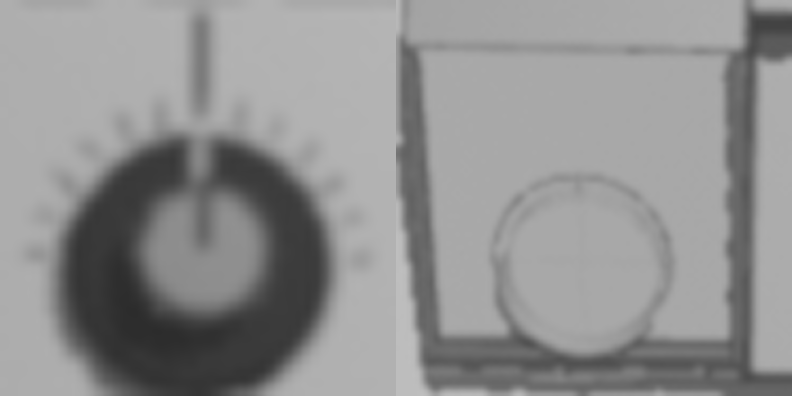

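All three lines are in one line at x ≈ 200, and the plate lies concentric with the ring, against the lip. Handing in.

```bash
python3 -c "
from workcell import env
print(env.sign_off())"
```

```text
the job is handed in; nothing more can be done
None
```

The plate is on the pane and both light controls are on the index line; I handed the job in at about 28 s of the 69 s. No verdict was reported.

- **Plate:** I lifted it off the deck with a 4 N grip and set it down with the tool tilted 20°. The full 30° ran into joint limits, so the plate settled flush as I let it go. I then nudged it from uphill with closed fingers. The force rose to about 6–7 N per axis (9 N in all) with no further movement, so I took it as seated against the lip. In the top view its outline matched the predicted resting place to about 1 mm, centred over the ring.
- **Coarse ring:** I turned it +40.2°. It then read about +1.9°, so I gripped it again and trimmed it by −1.5°. The last reading was about +0.8°.
- **Fine knob:** I turned it −36° after the ring was set. The last reading was about +0.6°, and it changes by roughly 3° for each 0.4 mm of error in the assumed axis position. In the final picture its line runs straight on from the pointer and index lines.
- **Not confirmed:** My angle routine was unreliable on the scene camera's view of the coarse pointer. The final angles therefore rest on the top camera alone.
- **Other plate:** I never touched the spare plate. It was last seen in place just before I turned the ring.
- **Robot:** It ended clear of everything.

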